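Lock the height stop of a spring lift and load it

ROBOT

A 7-joint arm with a two-finger parallel gripper is mounted at the origin on the work surface. World frame = base frame: x ahead of the robot, y to its left, z up, the work surface at z = 0. Lengths are in mm, angles in rad, forces in N, time in s.
With the tool pointing down it reaches from about 400 to 850 mm from the base axis. Payload 4.4 kg.
Tool frame: the origin (TCP) lies on the centre line of the jaws, within the pads' length; the fingertips stand bot.tcp_to_tips ahead of it and the grasp point (between the pads) lies 8 mm behind it (bot.tcp_to_tips is the distance from the TCP to the fingertips, in mm); y points along the fingers, z is the direction in which the jaws open and shut, and the axes are right-handed (so a half turn about y gives the same grasp; the last joint's range is limited). The gripper opens to 94 mm and grips with 3 to 60 N. Pads are 16 mm wide; open, the fingers measure 119 mm over their backs; the gripper's body (75 mm by 177 mm) begins 78 mm behind the grasp point.
Start: joints at [1.243, 0.628, 0.038, 1.517, -0.027, 0.996, -0.02], TCP at [168.261, -627.858, 216.478] pointing down, gripper open.
Joint ranges: [-3.06, 3.06], [-0.37, 2.12], [-1.25, 1.32], [0.18, 2.47], [-1.1, 4.24], [0.23, 1.98], [-2.94, 2.94]. Speed limits (rad/s): [2.57, 2.57, 3.14, 3.14, 3.14, 3.14, 3.14].

INTERFACE

Orientations are given as a rotation vector (axis times angle).
In Python, from plant import bot gives the robot as it stands. The module is installed in compiled form; this text tells all that it offers.
- The arm moves only by the tool move_arm, never from a script. Its arguments are lists of equal length, an entry for each row: "rotation": the turn, a rotation vector about the tool's x, y, z in units of 5 degrees (1.0 is 5 degrees), a list of three; "linear": the shift along the tool's x, y, z in cm, a list of three; "jaw": the finger opening in cm, from 0 to 9.4. A call has exactly 5 rows; each row is the pose to reach, as a shift and turn from the pose commanded when the call began, along the tool's axes at that moment; what a row does not reach only later rows make up. A row lasts 1/10 s, in which the tool goes at most 50 mm and 8.59 degrees, less where a joint would pass 70% of its speed; a pose out of reach is approached as far as the arm can. A call with a gripper value outside its range is refused whole. The fingers move at their own pace and stop on an object; "force" is the grip in N (left out, the last holds). Time passes only in rows, so rows that repeat a pose let the fingers close, or fill a call up. It gives the time, the measured TCP pose, the force and the opening at its end, in the units of the state.
- bot.get_state(): the state, without advancing time (a new reading comes with each control period).
- bot.grab_frame(name): name is "side" or "top"; returns a dict with "image" (400x640x3 uint8, red, green, blue), "depth" (400x640 float32, mm along the optical axis (not along the pixel's ray), 0 where there is no reading), "fx", "fy", "cx", "cy" (pixels), "rvec" (rotation vector, rad) and "tvec" (3), from world to camera coordinates, as OpenCV has them. Camera axes: x right, y down, z forward; pixel columns grow to the right and rows downward; lengths in mm; the calibration is good to about 2 mm. A picture is of the moment at which its call begins.
- bot.finish_job(): hands the job in, once; it reports no verdict.
The state is a dict: "time": time; "q": joint angles; "joint_vel": joint speeds; "effort": joint torques, N m; "position": TCP position; "tool_rot": TCP orientation; "contact_force": force on the tool from outside, world axes, zero at the start; "wrist_torque": the same for the moment, N m; "width": opening from 0.0 (shut) to 1.0 (fully open).
Only numpy, scipy, OpenCV 4.12 (cv2) and the standard library are available. Lean on these libraries where they do the work, as an engineer would, in place of code of your own. Each camera call takes 0.05 s, during which the arm holds its last target. There are 200 camera calls.

TASK

Put the bench spring lift into service: run the red lock nut down its threaded column (clockwise from above) and tighten it firmly against the washer and steel stop nut below it, without turning the stop nut out of its setting. Then set the two yellow cartons gently, upright and side by side, on the lift's sprung platform and let go; leave everything else on the bench where it is.

Things in the scene. Friction and masses are not known exactly. Their poses are not given: they have to be found in the camera images.
- lift: Spring lift bolted to the bench: blue base plate 210 mm along its x, 400 along its y, 12 thick, with the sprung grey platform towards its -y end and, 130 mm from the origin along +y, a vertical threaded steel column (24 mm diameter, top 195 mm above the bench, right-hand thread, 5 mm pitch). Origin: centre of the base's underside, on the bench; z up. It cannot be shifted.
- platform_top (a point): Centre of the top of the sprung platform: flat, rubber-topped, 200 mm along its x, 230 along its y (axes as the lift's), at lift y = -60 mm, 105 mm above the bench when empty. A yellow lug, level with its top, reaches from it to the column 190 mm along +y and is pressed up by the springs against the stop nut.
- platform (a joint): How far the platform has sunk, m: 0 empty (up against its stop), 0.036 fully down. It stays up until about 3 N is put on it, then sinks about 2.6 mm for each further newton (two cartons: 15 to 26 mm).
- stop_nut_mid (a point): Centre of the stop nut, a steel hexagon 36 mm across flats and 24 mm high on the column, its underside 105 mm above the bench, just under the lock nut. It is already set. It holds still in its thread up to about 1.5 N m.
- stop_nut (a joint): Turn of the stop nut from its setting, rad; 0 at the start, positive clockwise from above. It must stay within 0.15 of 0.
- spring_washer (a joint): Wind-up of the dark spring washer (38 mm across, 5 mm thick) that lies on the stop nut, under the lock nut, rad: 0 slack; it grows only while the lock nut, already down on it, is tightened further. It starts to move at about 0.35 N m and needs about 1.2 N m more for each radian. Let go, it stays up to about 0.29 and eases back to there if wound further. Tight means 0.10 or more.
- lock_nut_mid (a point): Centre (half-way up) of the lock nut: red hexagonal hand nut, brass insert, 55 mm across flats (64 across corners), 36 mm high, on the column above stop nut and washer. Its axes turn with it: flats face its +y (white mark) and -y and 60 degrees either side. Centre 152 mm above the bench when down on its washer (1.7 to 2.9 mm higher at the start); the column's end is then 25 mm above the nut's top.
- lock_nut (a joint): Turn of the lock nut relative to the spring washer under it, rad, positive clockwise from above: negative while backed off (starts between -3.6 and -2.2; 0.8 mm of gap per radian), 0 when it is down on the washer, where it stops. Backed off it turns against a steady 0.2 N m. Tightened further at 0, it carries the washer round with it.
- yellow_a_mid (a point): Centre (half-way up) of a yellow carton of fastenings with a dark band, 62 mm along its x, 95 mm along its y, 70 mm high, about 0.45 to 0.65 kg; standing on the bench, z up.
- yellow_b_mid (a point): Centre (half-way up) of the other yellow carton, the same in size and kind.
- white_box: White carton with a blue band, 62 x 95 x 70 mm, to be left alone. Origin: centre of its underside.
- red_box: Red carton with a white band, 62 x 95 x 70 mm, to be left alone. Origin: centre of its underside.
- spanner: Open-ended spanner, 190 mm long, lying on the bench, to be left alone.
- tape: Roll of brown parcel tape lying flat, 104 mm across, 48 mm high, to be left alone. Origin: centre of its underside.
- mug: Blue mug, 80 mm across, 92 mm high, to be left alone. Origin: centre of its underside.
- scanner: Grey and black hand scanner, about 143 mm long and 36 mm high, lying on the bench, to be left alone.
- box_knife: Orange box knife, about 180 mm long and 16 mm high, lying on the bench, to be left alone.
There are look-alikes about, which are no part of the job. What is shaped like the part that bears yellow_a_mid but orange or purple is not meant.

How it is judged (in metres and radians):
On the way, in this order (a step that is already met when the one before it is completed fails the run):
1. the lock nut is down and tight (its spring washer wound up by at least 0.10 rad) and let go (value of joint lock_nut above -0.05 rad and value of joint spring_washer above 0.1 rad and contact force between lock_nut and the fingers below 0.3 N), for 0.2 s.
2. both yellow cartons stand on the sprung platform, let go, and it has sunk under them (x of yellow_a_mid in the frame of platform_top between -0.07 and 0.07 m and y of yellow_a_mid in the frame of platform_top between -0.085 and 0.085 m and z of yellow_a_mid in the frame of platform_top between 0.028 and 0.042 m and angle between each of yellow_a_mid, yellow_b_mid's own z axis and vertical below 0.15 rad and contact force between each of yellow_a, yellow_b and the fingers below 0.3 N and x of yellow_b_mid in the frame of platform_top between -0.07 and 0.07 m and y of yellow_b_mid in the frame of platform_top between -0.085 and 0.085 m and z of yellow_b_mid in the frame of platform_top between 0.028 and 0.042 m and value of joint platform above 0.008 m), for 0.2 s.
At the end, for the whole second after the job is handed in: Lock nut still down and tight (washer wound up 0.10 rad or more), stop nut within 0.15 rad of its setting; both yellow cartons released, at rest, upright (0.15 rad), directly on the platform, within 70 mm (x) and 85 mm (y) of its centre; platform sunk 8 mm or more (all of step 2 and value of joint lock_nut above -0.05 rad and value of joint spring_washer above 0.1 rad and value of joint stop_nut between -0.15 and 0.15 rad and linear speed of each of yellow_a, yellow_b below 0.02 m/s and velocity of joint spring_washer above -0.05 rad/s); the robot touches nothing.
It fails at once if the stop nut is turned more than 0.15 rad from its setting (value of joint stop_nut above 0.15 rad or value of joint stop_nut below -0.15 rad).
It fails at once if a yellow carton is dropped (it moves faster than 0.45 m/s with no finger on it) ((linear speed of yellow_a above 0.45 m/s and contact force between yellow_a and the fingers below 0.1 N) or (linear speed of yellow_b above 0.45 m/s and contact force between yellow_b and the fingers below 0.1 N)).
It fails at once if another thing on the bench is moved more than 30 mm (distance of any of white_box, red_box, spanner, tape, mug, scanner, box_knife from where it was at the start of the episode above 0.03 m).
It also fails if it takes over 72 s, if anything falls off the work surface, if the arm or the gripper's body presses on something with over 40 N, if the wrist force passes 120 N, or if a joint passes its speed limit or range.

## Working session

There is one attempt and no reset: what is moved stays moved. The work goes in short steps, Python scripts to look and compute and a tool call to move; the robot and the scene stay as the last step left them, time stands still between calls to the robot, and variables do not carry over. Pictures are saved under pics/ and viewed, about 8 in all and at most 12, crops included, and the job is handed in when it is done.

Besides the shell and the picture viewer there is one more tool, called after "Request:" as name(argument=value, ...), one argument or row to a line, values as JSON. move_arm: Moves the arm, as the interface text tells. Its arguments: {"type":"object","properties":{"rotation":{"type":"array"},"linear":{"type":"array"},"jaw":{"type":"array"},"force":{"type":"number"}},"required":["rotation","linear","jaw"]}

```bash
mkdir -p pics; cat > h.py <<'E'
import numpy as np, cv2
from scipy.spatial.transform import Rotation as R
from plant import bot
def grab(n):
    f=bot.grab_frame(n); M=R.from_rotvec(np.ravel(f['rvec'])).as_matrix(); f['M']=M; f['t']=np.ravel(f['tvec']); return f
def cloud(f):
    v,u=np.mgrid[:400,:640]; d=f['depth']
    c=np.stack([(u-f['cx'])/f['fx']*d,(v-f['cy'])/f['fy']*d,d],-1)
    w=(c-f['t'])@f['M']; w[d==0]=np.nan; return w
def save(f,n,crop=None,s=1):
    im=f['image'][...,::-1]
    if crop: a,b,c,d=crop; im=im[b:d,a:c]
    cv2.imwrite('pics/'+n,cv2.resize(im,None,fx=s,fy=s,interpolation=cv2.INTER_CUBIC))
def proj(f,p):
    c=f['M']@np.array(p,float)+f['t']; return f['fx']*c[0]/c[2]+f['cx'],f['fy']*c[1]/c[2]+f['cy']
E
python3 - <<'E'
from h import *
import pickle
s=bot.get_state(); print(s, bot.tcp_to_tips); print(R.from_rotvec(s['tool_rot']).as_matrix().round(3))
for n in('side','top'):
    f=grab(n); pickle.dump(f,open(n+'.pkl','wb')); save(f,n+'0.png',s=1.25); print(n,-f['M'].T@f['t'],f['M'][2],f['fx'])
E
```

```text
{'time': 0.0, 'q': array([ 1.24319877,  0.62930549,  0.03840889,  1.51832014, -0.02704646,
        0.99630184, -0.02000228]), 'joint_vel': array([ 0.00017841, -0.00108537, -0.00147259, -0.00163125,  0.00011866,
        0.00186542,  0.00111591]), 'effort': array([ 1.86708626e-04, -5.49718738e+01,  1.14331406e+00, -1.86626995e+01,
       -5.23584068e-02,  2.36291770e-02,  1.50686142e-04]), 'position': array([ 168.13175754, -627.23342188,  215.59513247]), 'tool_rot': array([-0.27428472,  2.08371322, -2.07991648]), 'contact_force': array([ 0.15055478,  0.56602057, -0.04962525]), 'wrist_torque': array([-0.02283204, -0.03499963,  0.01266149]), 'width': 0.9985038727812168} 11.0
[[-0.966 -0.     0.259]
 [-0.259  0.002 -0.966]
 [-0.    -1.    -0.002]]
side [-181.78200611  823.67957447  909.14283613] [ 0.4929553  -0.61086124 -0.61955114] 464.5265102322508
top [ 305.23360493   60.52234483 1262.72264687] [ 0.13230116 -0.01368314 -0.99111512] 418.24142955770316
```

View pics/top0.png

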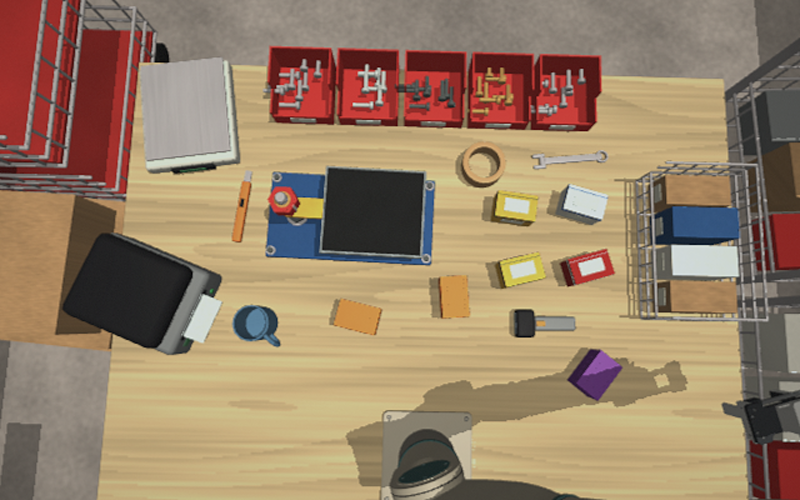

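View pics/side0.png

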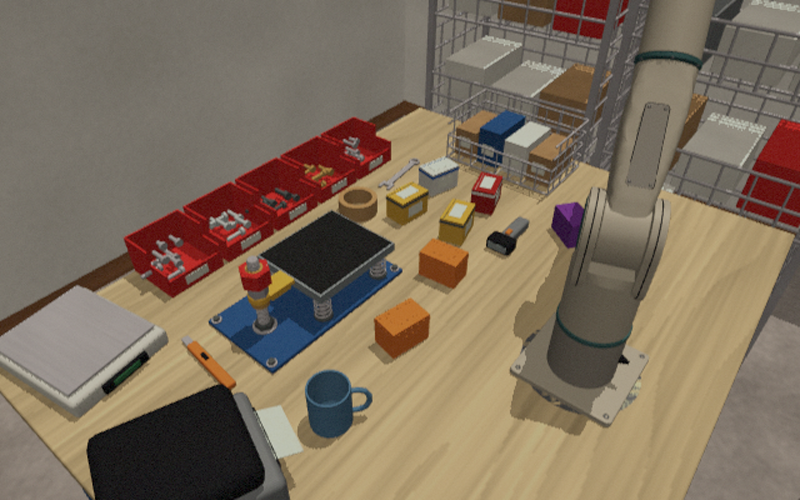

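The top view (1.25x) shows the red nut at (284,199), platform centre (374,211), and yellow cartons at (517,207) and (522,270), each with a neighbour (white at 583,203 and red at 587,268). The side view agrees. Next I measure them from depth.

```bash
cat > m.py <<'E'
from h import *
import pickle
f=pickle.load(open('top.pkl','rb')); w=cloud(f)
def rect(name,x0,y0,x1,y1,zlo,zhi,mask=None):
    m=np.zeros((400,640),bool); m[int(y0/1.25):int(y1/1.25),int(x0/1.25):int(x1/1.25)]=1
    m&=(w[...,2]>zlo)&(w[...,2]<zhi)
    if mask is not None: m&=mask
    P=w[m]; r=cv2.minAreaRect(P[:,:2].astype(np.float32)); print(name,m.sum(),np.array(r[0]).round(1),np.array(r[1]).round(1),round(r[2],1),'z',np.median(P[:,2]).round(1)); return P
rect('A',480,180,550,230,62,80); rect('B',490,245,555,292,62,80)
rect('white',555,175,615,225,62,80); rect('red',555,242,620,292,62,80)
rect('plat',305,155,440,270,95,112)
im=f['image'].astype(int); red=(im[...,0]>120)&(im[...,1]<70)
P=rect('nut',255,175,312,222,160,185)
rect('nutred',255,175,312,222,150,185,red)
rect('col',255,175,312,222,186,205)
rect('base',250,160,450,275,5,16)
save(f,'nut0.png',(200,130,260,190),10)
E
python3 m.py
```

```text
A 699 [ 584.3 -194.5] [95.4 64.2] 83.0 z 70.7
B 720 [ 435.1 -208.2] [62.7 96.6] 14.6 z 70.3
white 699 [ 598.3 -357.1] [95.  64.7] 75.7 z 70.4
red 725 [ 445.9 -367. ] [62.5 96.3] 17.1 z 70.4
plat 5879 [556.2 156.2] [269.  201.1] 88.3 z 105.2
nut 328 [561.  325.6] [56.4 60.6] 2.4 z 173.4
nutred 180 [559.5 324.3] [53.  58.2] 3.3 z 173.2
col 71 [559.9 325.3] [21.3 22.4] 41.4 z 195.3
base 2808 [561.7 199.4] [284.  488.9] 1.4 z 12.0
```

View pics/nut0.png

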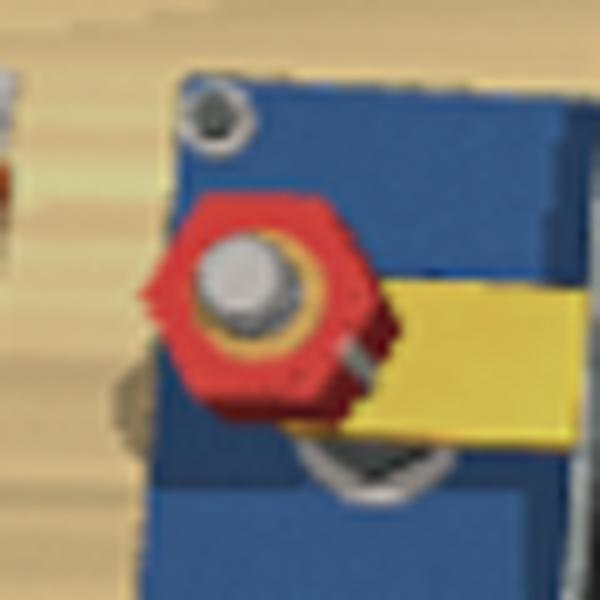

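```bash
cat > p.py <<'E'
from h import *
from scipy.optimize import minimize
import pickle
f=pickle.load(open('top.pkl','rb')); w=cloud(f)
im=f['image'].astype(int)
m=(w[...,2]>100)&(w[...,2]<110)&(im.max(-1)<75); m[:, :240]=0
P=w[m]; P=P[(abs(P[:,0]-556)<120)&(P[:,1]>-20)&(P[:,1]<260)]
r=cv2.minAreaRect(P[:,:2].astype(np.float32)); print('plat',r)
m=(w[...,2]>168)&(w[...,2]<180); m[:,250:]=0
Q=w[m][:,:2]; Q=Q[np.hypot(*(Q-[560.5,325.5]).T)<45]
# hexagon fit by support: minimal max
def cost(p):
    a=np.radians(p[2]+60*np.arange(6)); s=(Q-p[:2])@np.array([np.cos(a),np.sin(a)]); s=s.max(1) if 0 else s
    ex=s.max(1); return -np.sum(ex<27.5)+np.sum(np.clip(ex-27.5,0,5)) 
best=min((cost((x,y,t)),x,y,t) for x in np.arange(556,566,.5) for y in np.arange(320,331,.5) for t in np.arange(-30,30,2)); print(best,len(Q))
for t in range(-12,13,2): print(t,min((cost((x,y,t)),x,y) for x in np.arange(556,566,.5) for y in np.arange(320,331,.5)))
E
python3 p.py
```

```text
plat ((555.0996704101562, 135.62399291992188), (218.25027465820312, 188.91676330566406), 88.35142517089844)
(np.float64(-289.92423631526174), np.float64(561.0), np.float64(326.5), np.int64(2)) 300
-12 (np.float64(-250.0181669973195), np.float64(561.0), np.float64(326.0))
-10 (np.float64(-256.6556175165855), np.float64(561.0), np.float64(326.0))
-8 (np.float64(-262.20292035416), np.float64(561.5), np.float64(326.0))
-6 (np.float64(-267.3805049809514), np.float64(561.5), np.float64(326.0))
-4 (np.float64(-274.6134986074181), np.float64(560.5), np.float64(326.5))
-2 (np.float64(-280.1106031625901), np.float64(561.0), np.float64(326.5))
0 (np.float64(-286.01229546449764), np.float64(561.0), np.float64(326.0))
2 (np.float64(-289.92423631526174), np.float64(561.0), np.float64(326.5))
4 (np.float64(-282.67058540025437), np.float64(561.0), np.float64(326.0))
6 (np.float64(-277.01007125487223), np.float64(560.5), np.float64(326.0))
8 (np.float64(-269.2276125902187), np.float64(560.5), np.float64(325.5))
10 (np.float64(-261.4994653024444), np.float64(561.0), np.float64(326.0))
12 (np.float64(-256.1793530608374), np.float64(561.5), np.float64(326.0))
```

Request:
move_arm(
  rotation=[
    [0,-1.6,0],
    [0,-3.2,0],
    [0,-4.8,0],
    [0,-6.4,0],
    [0,-8,0],
  ],
  linear=[
    [-4,-0.2,-2],
    [-8,-0.4,-4],
    [-12,-0.6,-6],
    [-16,-0.8,-8],
    [-20,-1,-9],
  ],
  jaw=[9.4,9.4,9.4,9.4,9.4],
)

```text
time: 0.6
position: [338.9, -486.7, 226.4]
tool_rot: [-0.86, 1.641, -1.638]
contact_force: [-0.3, -0.5, 0.0]
width: 1.0
```

```bash
cat > g.py <<'E'
from h import *
import sys
# usage: g.py x y z azimuth(of tool z, deg)
s=bot.get_state(); x,y,z,a=map(float,sys.argv[1:5]); a=np.radians(a)
T=R.from_rotvec(s['tool_rot']); Z=np.array([np.cos(a),np.sin(a),0]); Y=np.array([0,0,-1.]); G=R.from_matrix(np.stack([np.cross(Y,Z),Y,Z],1))
M=T.as_matrix()
print('pos',s['position'].round(1),'zaz',np.degrees(np.arctan2(M[1,2],M[0,2])).round(1),'tilt',M[:,1].round(3),'F',s['contact_force'].round(1),'Tq',s['wrist_torque'].round(2),'w',round(s['width']*94,1),'q',s['q'].round(2),s['time'])
print('lin cm',(M.T@(np.array([x,y,z])-s['position'])/10).round(2),'rot',(np.degrees((T.inv()*G).as_rotvec())/5).round(2))
E
python3 g.py 545 -50 230 60;python3 g.py 545 -330 230 0
```

```text
pos [ 338.9 -486.7  226.4] zaz -34.6 tilt [-0.001  0.001 -1.   ] F [-0.3 -0.5  0. ] Tq [-0.07 -0.09  0.04] w 94.0 q [ 1.02  0.54 -0.16  1.67  0.1   0.95  0.22] 0.6
lin cm [-47.65  -0.32  -7.87] rot [ 1.000e-02 -1.893e+01 -2.000e-02]
pos [ 338.9 -486.7  226.4] zaz -34.6 tilt [-0.001  0.001 -1.   ] F [-0.3 -0.5  0. ] Tq [-0.07 -0.09  0.04] w 94.0 q [ 1.02  0.54 -0.16  1.67  0.1   0.95  0.22] 0.6
lin cm [-24.61  -0.36   8.04] rot [ 0.01 -6.93 -0.01]
```

Request:
move_arm(
  rotation=[
    [0,-1.7,0],
    [0,-3.4,0],
    [0,-5.1,0],
    [0,-6.8,0],
    [0,-8.5,0],
  ],
  linear=[
    [-4.7,0,-0.8],
    [-9.4,0,-1.6],
    [-14.1,-0.1,-2.4],
    [-18.8,-0.2,-3.2],
    [-23.5,-0.3,-4],
  ],
  jaw=[9.4,9.4,9.4,9.4,9.4],
)

```text
time: 1.1
position: [440.5, -271.9, 229.4]
tool_rot: [-1.271, 1.108, -1.108]
contact_force: [0.5, -0.8, 0.5]
width: 1.003
```

```bash
python3 g.py 545 -50 230 60
```

```text
pos [ 440.5 -271.9  229.4] zaz 7.8 tilt [-0.  0. -1.] F [ 0.5 -0.8  0.5] Tq [-0.06 -0.15 -0.04] w 94.3 q [ 0.77  0.44 -0.39  1.86  0.21  0.88  0.42] 1.1
lin cm [-20.56  -0.06  13.38] rot [  0.   -10.43  -0.  ]
```

Request:
move_arm(
  rotation=[
    [0,-1.7,0],
    [0,-3.4,0],
    [0,-5.1,0],
    [0,-6.8,0],
    [0,-8.5,0],
  ],
  linear=[
    [-4.1,0,2.7],
    [-8.2,0,5.4],
    [-12.3,0,8],
    [-16.4,0,10.7],
    [-20.5,0,13.4],
  ],
  jaw=[9.4,9.4,9.4,9.4,9.4],
)

```text
time: 1.6
position: [546.6, -51.4, 229.3]
tool_rot: [-1.502, 0.542, -0.542]
contact_force: [0.9, -0.4, -0.1]
width: 0.996
```

```bash
python3 g.py 560.5 325.7 220 122
```

```text
pos [546.6 -51.4 229.3] zaz 50.3 tilt [-0. -0. -1.] F [ 0.9 -0.4 -0.1] Tq [-0.01 -0.16  0.02] w 93.6 q [ 0.44  0.52 -0.6   1.77  0.35  0.95  0.57] 1.6
lin cm [-23.     0.92  29.91] rot [  0.   -14.33  -0.  ]
```

Request:
move_arm(
  rotation=[
    [0,-1.7,0],
    [0,-3.4,0],
    [0,-5.1,0],
    [0,-6.8,0],
    [0,-8.5,0],
  ],
  linear=[
    [-2.7,0,3.6],
    [-5.4,0,7.2],
    [-8.2,0,10.8],
    [-10.9,0,14.4],
    [-13.6,0,18],
  ],
  jaw=[9.4,9.4,9.4,9.4,9.4],
)

```text
time: 2.1
position: [557.6, 173.7, 229.2]
tool_rot: [-1.571, -0.038, 0.039]
contact_force: [0.8, -0.5, 0.3]
width: 1.0
```

```bash
python3 g.py 560.5 325.7 216 122
```

```text
pos [557.6 173.7 229.2] zaz 92.8 tilt [-0. -0. -1.] F [ 0.8 -0.5  0.3] Tq [-0.   -0.21 -0.01] w 94.0 q [ 0.13  0.62 -0.78  1.68  0.49  1.05  0.81] 2.1
lin cm [ 1.04  1.31 15.16] rot [ 0.   -5.83 -0.01]
```

Request:
move_arm(
  rotation=[
    [0,-1.4,0],
    [0,-2.8,0],
    [0,-4.3,0],
    [0,-5.8,0],
    [0,-5.8,0],
  ],
  linear=[
    [0.3,0,3.8],
    [0.5,0,7.6],
    [0.8,0.1,11.4],
    [1.0,0.4,15.2],
    [1.0,0.6,15.2],
  ],
  jaw=[9.4,9.4,9.4,9.4,9.4],
)

```text
time: 2.6
position: [558.6, 331.1, 223.0]
tool_rot: [-1.52, -0.437, 0.438]
contact_force: [-0.8, 0.6, 0.4]
width: 1.002
```

```bash
python3 g.py 560.5 325.7 149 122; python3 - <<'E'
from h import *
import pickle
f=grab('top'); pickle.dump(f,open('top.pkl','wb')); save(f,'top1.png',(180,100,300,190),6)
f=grab('side'); save(f,'side1.png',(150,150,270,280),4)
a=cv2.imread('pics/top1.png'); b=cv2.imread('pics/side1.png')
a=cv2.resize(a,(600,450)); h=450; b=cv2.resize(b,(200,216)); 
c=np.zeros((450,800,3),np.uint8); c[:,:600]=a; c[:216,600:]=b; 
cv2.imwrite('pics/c1.png',c)
E
```

```text
pos [558.6 331.1 223. ] zaz 122.0 tilt [-0.002  0.005 -1.   ] F [-0.8  0.6  0.4] Tq [ 0.1  -0.09  0.02] w 94.2 q [-0.1   0.76 -0.88  1.5   0.6   1.17  1.05] 2.6
lin cm [-0.13  7.4  -0.6 ] rot [-0.06  0.01  0.01]
```

View pics/side1.png

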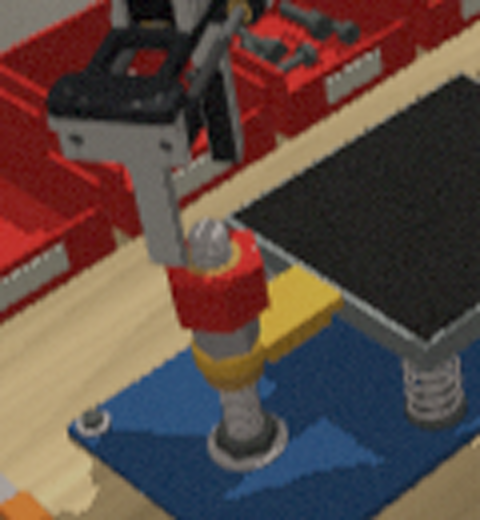

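The gripper is over the nut (nut at about (218,285) in the crop), fingers either side. I check the settled pose and descend.

```bash
python3 g.py 560.5 325.7 150 122
```

```text
pos [560.4 324.9 222.4] zaz 121.5 tilt [-0.002 -0.001 -1.   ] F [ 0.5 -1.1 -0.4] Tq [ 0.05 -0.16 -0.06] w 93.7 q [-0.1   0.75 -0.87  1.5   0.6   1.18  1.05] 2.7
lin cm [0.06 7.24 0.06] rot [-0.   -0.09 -0.02]
```

Request:
move_arm(
  rotation=[
    [0,0,0],
    [0,0,0],
    [0,0,0],
    [0,0,0],
    [0,0,0],
  ],
  linear=[
    [0,2,0.1],
    [0,4,0.1],
    [0,6,0.1],
    [0,7.2,0.1],
    [0,7.2,0.1],
  ],
  jaw=[9.4,9.4,9.4,9.4,9.4],
)

```text
time: 3.2
position: [560.5, 323.0, 149.8]
tool_rot: [-1.53, -0.427, 0.432]
contact_force: [-0.0, 0.2, 0.0]
width: 0.998
```

Request:
move_arm(
  rotation=[
    [0,0,0],
    [0,0,0],
    [0,0,0],
    [0,0,0],
    [0,0,0],
  ],
  linear=[
    [0,0,0],
    [0,0,0],
    [0,0,0],
    [0,0,0],
    [0,0,0],
  ],
  jaw=[7,6,5,5,5],
  force=30,
)

```text
time: 3.7
position: [560.8, 325.6, 151.9]
tool_rot: [-1.527, -0.431, 0.43]
contact_force: [-0.6, -0.2, 0.1]
width: 0.609
```

```bash
python3 g.py 560.5 325.7 150 122
```

```text
pos [560.8 325.6 151.9] zaz 121.5 tilt [ 0.001  0.    -1.   ] F [-0.6 -0.2  0.1] Tq [ 0.05 -0.15 -0.03] w 57.3 q [-0.12  0.82 -0.83  1.57  0.67  1.05  0.99] 3.7
lin cm [-0.02  0.19  0.02] rot [ 0.   -0.1   0.01]
```

Request:
move_arm(
  rotation=[
    [0,0,0],
    [0,0,0],
    [0,0,0],
    [0,0,0],
    [0,0,0],
  ],
  linear=[
    [0,0,0],
    [0,0,0],
    [0,0,0],
    [0,0,0],
    [0,0,0],
  ],
  jaw=[4.5,4.5,4.5,4.5,4.5],
  force=55,
)

```text
time: 4.2
position: [561.1, 325.2, 151.8]
tool_rot: [-1.528, -0.431, 0.43]
contact_force: [0.9, -1.8, 5.3]
width: 0.582
```

```bash
python3 g.py 560.5 325.7 150 122
```

```text
pos [561.1 325.2 151.8] zaz 121.5 tilt [ 0.001 -0.    -1.   ] F [ 0.9 -1.8  5.3] Tq [-0.49 -0.29 -0.18] w 54.7 q [-0.12  0.83 -0.83  1.57  0.67  1.05  0.99] 4.2
lin cm [-0.02  0.18  0.08] rot [ 0.01 -0.1   0.01]
```

Request:
move_arm(
  rotation=[
    [0,1.5,0],
    [0,3,0],
    [0,4.5,0],
    [0,6,0],
    [0,7.5,0],
  ],
  linear=[
    [0,0.01,0],
    [0,0.02,0],
    [0,0.03,0],
    [0,0.04,0],
    [0,0.05,0],
  ],
  jaw=[4.5,4.5,4.5,4.5,4.5],
)

```text
time: 4.7
position: [561.1, 325.2, 151.3]
tool_rot: [-1.57, 0.085, -0.087]
contact_force: [1.2, -2.8, 4.0]
width: 0.582
```

```bash
python3 g.py 560.5 325.7 150 122
```

```text
pos [561.1 325.2 151.3] zaz 83.7 tilt [ 0.001 -0.    -1.   ] F [ 1.2 -2.8  4. ] Tq [-0.55 -0.39  0.24] w 54.7 q [-0.19  0.78 -0.66  1.57  0.55  0.98  0.43] 4.7
lin cm [-0.07  0.13  0.05] rot [ 0.01 -7.65  0.01]
```

Request:
move_arm(
  rotation=[
    [0,1.5,0],
    [0,3,0],
    [0,4.5,0],
    [0,6,0],
    [0,7.5,0],
  ],
  linear=[
    [0,0.01,0],
    [0,0.02,0],
    [0,0.03,0],
    [0,0.04,0],
    [0,0.05,0],
  ],
  jaw=[4.5,4.5,4.5,4.5,4.5],
)

```text
time: 5.2
position: [561.2, 325.1, 150.8]
tool_rot: [-1.487, 0.596, -0.598]
contact_force: [1.2, -2.0, 4.6]
width: 0.584
```

Request:
move_arm(
  rotation=[
    [0,1.5,0],
    [0,3,0],
    [0,4.5,0],
    [0,6,0],
    [0,7.5,0],
  ],
  linear=[
    [0,0.01,0],
    [0,0.02,0],
    [0,0.03,0],
    [0,0.04,0],
    [0,0.05,0],
  ],
  jaw=[4.5,4.5,4.5,4.5,4.5],
)

```text
time: 5.7
position: [561.2, 325.1, 150.3]
tool_rot: [-1.277, 1.095, -1.097]
contact_force: [1.2, -3.0, 4.9]
width: 0.583
```

```bash
python3 g.py 560.5 325.7 150 122
```

```text
pos [561.2 325.1 150.3] zaz 8.7 tilt [ 0.001 -0.    -1.   ] F [ 1.2 -3.   4.9] Tq [-0.7  -0.35  0.17] w 54.8 q [-0.38  0.71 -0.31  1.58  0.27  0.89 -0.64] 5.7
lin cm [-0.07  0.03 -0.06] rot [-0.000e+00 -2.265e+01  2.000e-02]
```

Request:
move_arm(
  rotation=[
    [0,0.8,0],
    [0,1.6,0],
    [0,2.4,0],
    [0,3.2,0],
    [0,4,0],
  ],
  linear=[
    [0,0.01,0],
    [0,0.01,0],
    [0,0.02,0],
    [0,0.02,0],
    [0,0.03,0],
  ],
  jaw=[4.5,4.5,4.5,4.5,4.5],
)

```text
time: 6.2
position: [561.3, 325.1, 150.0]
tool_rot: [-1.11, 1.349, -1.352]
contact_force: [1.1, -2.8, 4.7]
width: 0.584
```

```bash
python3 g.py 560.5 325.7 150 122
```

```text
pos [561.3 325.1 150. ] zaz -11.1 tilt [ 0.001 -0.001 -1.   ] F [ 1.1 -2.8  4.7] Tq [-0.7  -0.36  0.21] w 54.9 q [-0.44  0.7  -0.22  1.58  0.19  0.87 -0.92] 6.2
lin cm [-0.05 -0.   -0.09] rot [-1.000e-02 -2.662e+01  2.000e-02]
```

Request:
move_arm(
  rotation=[
    [0,0.8,0],
    [0,1.6,0],
    [0,2.4,0],
    [0,3.2,0],
    [0,4,0],
  ],
  linear=[
    [0,0.01,0],
    [0,0.01,0],
    [0,0.02,0],
    [0,0.02,0],
    [0,0.03,0],
  ],
  jaw=[4.5,4.5,4.5,4.5,4.5],
)

```text
time: 6.7
position: [561.2, 325.1, 149.7]
tool_rot: [-0.9, 1.596, -1.598]
contact_force: [1.1, -2.0, 4.3]
width: 0.58
```

```bash
python3 g.py 560.5 325.7 150 122
```

```text
pos [561.2 325.1 149.7] zaz -31.1 tilt [ 0.001 -0.001 -1.   ] F [ 1.1 -2.   4.3] Tq [-0.68 -0.25  0.22] w 54.5 q [-0.5   0.7  -0.12  1.59  0.1   0.86 -1.2 ] 6.7
lin cm [-0.02 -0.03 -0.1 ] rot [-1.000e-02 -3.062e+01  2.000e-02]
```

Request:
move_arm(
  rotation=[
    [0,0.8,0],
    [0,1.6,0],
    [0,2.4,0],
    [0,3.2,0],
    [0,4,0],
  ],
  linear=[
    [0,0.01,0],
    [0,0.01,0],
    [0,0.02,0],
    [0,0.02,0],
    [0,0.03,0],
  ],
  jaw=[4.5,4.5,4.5,4.5,4.5],
)

```text
time: 7.2
position: [561.3, 325.0, 149.7]
tool_rot: [-0.646, 1.826, -1.829]
contact_force: [0.6, -3.0, 7.2]
width: 0.584
```

```bash
python3 g.py 560.5 325.7 150 122
```

```text
pos [561.3 325.  149.7] zaz -51.0 tilt [ 0.002 -0.001 -1.   ] F [ 0.6 -3.   7.2] Tq [-0.92 -0.04  0.73] w 54.9 q [-0.55  0.7  -0.02  1.59  0.02  0.86 -1.48] 7.2
lin cm [ 0.02 -0.03 -0.1 ] rot [-2.00e-02 -3.46e+01  3.00e-02]
```

Request:
move_arm(
  rotation=[
    [0,0.4,0],
    [0,0.8,0],
    [0,1.2,0],
    [0,1.2,0],
    [0,1.2,0],
  ],
  linear=[
    [0,0,0],
    [0,0,0],
    [0,0,0],
    [0,0,0],
    [0,0,0],
  ],
  jaw=[4.5,4.5,4.5,4.5,4.5],
)

```text
time: 7.7
position: [561.3, 325.0, 149.7]
tool_rot: [-0.562, 1.891, -1.894]
contact_force: [0.9, -2.4, 6.6]
width: 0.579
```

```bash
python3 g.py 560.5 325.7 150 122
```

```text
pos [561.3 325.  149.7] zaz -56.9 tilt [ 0.002 -0.001 -1.   ] F [ 0.9 -2.4  6.6] Tq [-0.81 -0.04  0.63] w 54.5 q [-0.57  0.7   0.    1.59 -0.    0.85 -1.56] 7.7
lin cm [ 0.03 -0.03 -0.1 ] rot [-2.000e-02 -3.577e+01  3.000e-02]
```

Request:
move_arm(
  rotation=[
    [0,0.5,0],
    [0,1,0],
    [0,1.5,0],
    [0,1.5,0],
    [0,1.5,0],
  ],
  linear=[
    [0,0,0],
    [0,0,0],
    [0,0,0],
    [0,0,0],
    [0,0,0],
  ],
  jaw=[4.5,4.5,4.5,4.5,4.5],
)

```text
time: 8.2
position: [561.3, 325.0, 149.7]
tool_rot: [-0.448, 1.971, -1.974]
contact_force: [0.7, -3.8, 6.6]
width: 0.579
```

```bash
python3 g.py 560.5 325.7 150 122; python3 - <<'E'
from h import *
for i in range(3):
    bot.grab_frame('top'); print(bot.get_state()['wrist_torque'].round(2))
E
```

```text
pos [561.3 325.  149.7] zaz -64.3 tilt [ 0.002 -0.001 -1.   ] F [ 0.7 -3.8  6.6] Tq [-0.82 -0.05  0.63] w 54.5 q [-0.59  0.7   0.04  1.59 -0.03  0.85 -1.66] 8.2
lin cm [ 0.04 -0.03 -0.1 ] rot [ 2.000e-02  3.473e+01 -3.000e-02]
[-0.85 -0.12  0.7 ]
[-0.83 -0.11  0.71]
[-0.81 -0.05  0.68]
```

Request:
move_arm(
  rotation=[
    [0,0,0],
    [0,0,0],
    [0,0,0],
    [0,0,0],
    [0,0,0],
  ],
  linear=[
    [0,0,0],
    [0,0,0],
    [0,0,0],
    [0,0,0],
    [0,0,0],
  ],
  jaw=[6,7,9,9.4,9.4],
)

```text
time: 8.85
position: [560.0, 325.7, 148.6]
tool_rot: [-0.448, 1.975, -1.975]
contact_force: [0.1, -0.6, 0.2]
width: 0.942
```

Request:
move_arm(
  rotation=[
    [0,0,0],
    [0,0,0],
    [0,0,0],
    [0,0,0],
    [0,0,0],
  ],
  linear=[
    [0,0,0],
    [0,-2,0],
    [0,-4,0],
    [0,-6,0],
    [0,-8,0],
  ],
  jaw=[9.4,9.4,9.4,9.4,9.4],
)

```text
time: 9.35
position: [560.4, 325.5, 229.8]
tool_rot: [-0.447, 1.975, -1.975]
contact_force: [-0.8, 0.7, 0.2]
width: 0.998
```

```bash
python3 g.py 560 60 232 0; python3 - <<'E'
from h import *
import pickle
g=pickle.load(open('side.pkl','rb')); f=grab('side')
h=np.hstack([cv2.resize(x['image'][190:280,165:255,::-1],(400,400),interpolation=cv2.INTER_CUBIC) for x in (g,f)])
cv2.imwrite('pics/cmp.png',h)
E
```

```text
pos [560.4 325.5 229.8] zaz -64.5 tilt [-0. -0. -1.] F [-0.8  0.7  0.2] Tq [-0.01 -0.07 -0.04] w 93.9 q [-0.6   0.61  0.05  1.51 -0.03  1.02 -1.67] 9.35
lin cm [11.47 -0.22 23.94] rot [  0.  -12.9   0. ]
```

View pics/cmp.png

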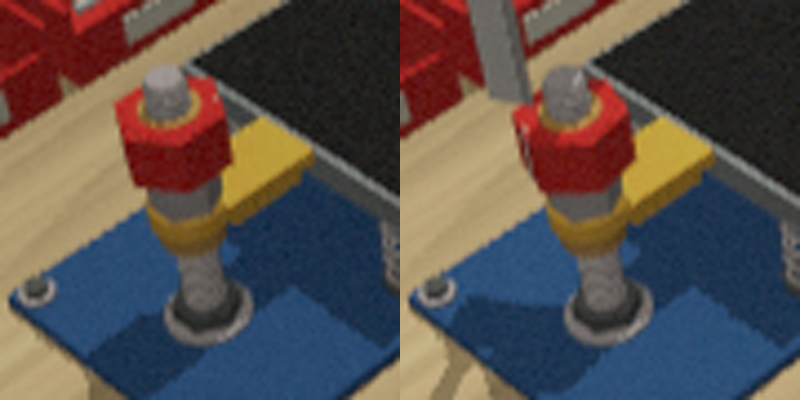

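The nut (left crop 175,135; right 580,135) has turned and dropped onto the washer; stop nut and lug look unchanged. On to the cartons.

Request:
move_arm(
  rotation=[
    [0,-1.6,0],
    [0,-3.2,0],
    [0,-4.8,0],
    [0,-6.4,0],
    [0,-8,0],
  ],
  linear=[
    [2,0,4.3],
    [4,0,8.6],
    [6,0,12.9],
    [8,0,17.2],
    [10,0,21.5],
  ],
  jaw=[9.4,9.4,9.4,9.4,9.4],
)

```text
time: 9.9
position: [562.5, 86.6, 228.6]
tool_rot: [-0.98, 1.513, -1.512]
contact_force: [1.0, -0.2, -1.1]
width: 1.0
```

```bash
python3 g.py 584 -194 160 -7; python3 - <<'E'
from h import *
import pickle
pickle.dump(grab('top'),open('top.pkl','wb'))
E
python3 p.py | sed -n 2p; python3 m.py
```

```text
pos [562.5  86.6 228.6] zaz -24.1 tilt [-0. -0. -1.] F [ 1.  -0.2 -1.1] Tq [ 0.04 -0.07 -0.02] w 94.0 q [-0.11  0.5  -0.14  1.73  0.08  0.92 -0.71] 9.9
lin cm [24.73  6.86 13.44] rot [ 0.   -3.43  0.  ]
(np.float64(-275.6781230280842), np.float64(561.0), np.float64(326.5), np.int64(12)) 285
A 701 [ 584.5 -194.8] [96.  64.6] 82.6 z 70.5
B 720 [ 434.8 -208. ] [62.2 96.7] 14.6 z 70.3
white 704 [ 598.1 -357.2] [95.7 63.9] 74.9 z 70.4
red 719 [ 445.9 -367. ] [62.5 96.7] 17.0 z 70.4
plat 2973 [545.4 206.1] [234.2 159.9] 17.4 z 105.2
nut 315 [560.8 326.2] [55.8 60.7] 10.6 z 170.9
nutred 185 [560.7 324.7] [54.3 57.6] 13.6 z 170.4
col 71 [560.  325.6] [21.5 22.1] 46.6 z 194.6
base 2211 [561.  204.1] [282.7 480.7] 1.4 z 12.0
```

Request:
move_arm(
  rotation=[
    [0,-0.7,0],
    [0,-1.4,0],
    [0,-2.1,0],
    [0,-2.8,0],
    [0,-3.4,0],
  ],
  linear=[
    [4.2,0,2.3],
    [8.4,0,4.6],
    [12.6,0.5,6.8],
    [16.8,2,9.1],
    [21,3.5,11.4],
  ],
  jaw=[9.4,9.4,9.4,9.4,9.4],
)

```text
time: 10.45
position: [579.7, -151.3, 193.7]
tool_rot: [-1.144, 1.303, -1.304]
contact_force: [0.9, -0.1, 0.1]
width: 0.999
```

```bash
python3 g.py 584.4 -194.6 120 -7.2
```

```text
pos [ 579.7 -151.3  193.7] zaz -7.4 tilt [ 0.001  0.    -1.   ] F [ 0.9 -0.1  0.1] Tq [ 0.01 -0.09 -0.02] w 93.9 q [ 0.33  0.58 -0.2   1.69  0.14  0.88 -0.05] 10.45
lin cm [4.24 7.37 1.01] rot [-0.01 -0.04 -0.  ]
```

Request:
move_arm(
  rotation=[
    [0,0,0],
    [0,0,0],
    [0,0,0],
    [0,0,0],
    [0,0,0],
  ],
  linear=[
    [2.5,2,0.6],
    [4.2,5,1],
    [4.2,7.4,1],
    [4.2,7.4,1],
    [4.2,7.4,1],
  ],
  jaw=[9.4,9.4,9.4,9.4,9.4],
)

```text
time: 10.95
position: [584.1, -191.7, 120.1]
tool_rot: [-1.144, 1.306, -1.304]
contact_force: [1.1, 0.0, 1.1]
width: 0.999
```

```bash
python3 g.py 584.4 -194.6 32 -7.2
```

```text
pos [ 584.1 -191.7  120.1] zaz -7.5 tilt [-0.001  0.001 -1.   ] F [1.1 0.  1.1] Tq [-0.04 -0.09 -0.01] w 93.9 q [ 0.38  0.7  -0.18  1.71  0.17  0.76 -0.01] 10.95
lin cm [0.29 8.81 0.07] rot [ 0.01 -0.06 -0.01]
```

Request:
move_arm(
  rotation=[
    [0,0,0],
    [0,0,0],
    [0,0,0],
    [0,0,0],
    [0,0,0],
  ],
  linear=[
    [0,3,0],
    [0,6,0],
    [0,8.8,0],
    [0,8.8,0],
    [0,8.8,0],
  ],
  jaw=[9.4,9.4,9.4,9.4,9.4],
)

```text
time: 11.45
position: [585.2, -192.1, 33.6]
tool_rot: [-1.144, 1.303, -1.305]
contact_force: [-0.3, 0.1, 0.2]
width: 1.0
```

Request:
move_arm(
  rotation=[
    [0,0,0],
    [0,0,0],
    [0,0,0],
    [0,0,0],
    [0,0,0],
  ],
  linear=[
    [0,0,0],
    [0,0,0],
    [0,0,0],
    [0,0,0],
    [0,0,0],
  ],
  jaw=[8,7,6,5.5,5.5],
  force=30,
)

```text
time: 11.95
position: [585.0, -192.9, 32.9]
tool_rot: [-1.143, 1.303, -1.306]
contact_force: [1.3, -0.9, 3.5]
width: 0.659
```

```bash
python3 g.py 584.4 -194.6 32 -7.2
```

```text
pos [ 585.  -192.9   32.9] zaz -7.5 tilt [ 0.002 -0.    -1.   ] F [ 1.3 -0.9  3.5] Tq [-0.01 -0.14  0.02] w 62.0 q [ 0.37  0.82 -0.15  1.75  0.2   0.58 -0.04] 11.95
lin cm [ 0.18  0.09 -0.04] rot [-0.02 -0.06  0.  ]
```

Request:
move_arm(
  rotation=[
    [0,0,0],
    [0,0,0],
    [0,0,0],
    [0,0,0],
    [0,0,0],
  ],
  linear=[
    [0,-1.5,0],
    [0,-5,0],
    [0,-9,0],
    [-2,-13,0],
    [-5,-15,0],
  ],
  jaw=[5.5,5.5,5.5,5.5,5.5],
)

```text
time: 12.45
position: [590.8, -145.7, 185.8]
tool_rot: [-1.141, 1.305, -1.312]
contact_force: [1.1, 0.2, -4.9]
width: 0.657
```

```bash
python3 g.py 557 192 185 -1.65
```

```text
pos [ 590.8 -145.7  185.8] zaz -7.8 tilt [ 0.003 -0.003 -1.   ] F [ 1.1  0.2 -4.9] Tq [-0.   -0.26 -0.01] w 61.8 q [ 0.31  0.6  -0.19  1.67  0.14  0.88 -0.07] 12.45
lin cm [-3.30e+01 -2.00e-02 -7.92e+00] rot [-0.04 -1.22  0.03]
```

Lifted (about 5 N). Carry over.

Request:
move_arm(
  rotation=[
    [0,-0.2,0],
    [0,-0.5,0],
    [0,-0.7,0],
    [0,-1,0],
    [0,-1.2,0],
  ],
  linear=[
    [-4,0,-1],
    [-8.5,0,-2.1],
    [-13,0,-3.2],
    [-17.5,0,-4.3],
    [-22,0,-5.3],
  ],
  jaw=[5.5,5.5,5.5,5.5,5.5],
)

```text
time: 12.95
position: [564.9, 83.4, 182.2]
tool_rot: [-1.199, 1.229, -1.227]
contact_force: [1.7, 0.3, -5.4]
width: 0.66
```

```bash
python3 g.py 557 192 165 -1.65
```

```text
pos [564.9  83.4 182.2] zaz -1.5 tilt [-0.002 -0.001 -1.   ] F [ 1.7  0.3 -5.4] Tq [ 0.01 -0.21 -0.04] w 62.1 q [-0.05  0.56 -0.22  1.77  0.16  0.82 -0.37] 12.95
lin cm [-10.84   1.71  -1.06] rot [0.03 0.04 0.01]
```

Request:
move_arm(
  rotation=[
    [0,0,0],
    [0,0,0],
    [0,0,0],
    [0,0,0],
    [0,0,0],
  ],
  linear=[
    [-4,0,-0.5],
    [-8,0,-0.8],
    [-10.8,0.6,-1],
    [-10.8,1.3,-1],
    [-10.8,1.7,-1],
  ],
  jaw=[5.5,5.5,5.5,5.5,5.5],
)

```text
time: 13.45
position: [558.0, 190.2, 164.4]
tool_rot: [-1.201, 1.228, -1.227]
contact_force: [-0.4, -0.9, -6.4]
width: 0.659
```

```bash
python3 g.py 557 192 140 -1.65
```

```text
pos [558.  190.2 164.4] zaz -1.4 tilt [-0.003 -0.002 -1.   ] F [-0.4 -0.9 -6.4] Tq [-0.11 -0.06  0.  ] w 62.0 q [-0.24  0.61 -0.21  1.74  0.17  0.81 -0.55] 13.45
lin cm [-0.18  2.44 -0.09] rot [0.03 0.05 0.02]
```

Request:
move_arm(
  rotation=[
    [0,0,0],
    [0,0,0],
    [0,0,0],
    [0,0,0],
    [0,0,0],
  ],
  linear=[
    [-0.1,1,0],
    [-0.1,1.9,0],
    [-0.1,2.4,0],
    [-0.1,2.8,0],
    [-0.1,3.1,0],
  ],
  jaw=[5.5,5.5,5.5,5.5,5.5],
)

```text
time: 13.95
position: [559.3, 190.0, 134.1]
tool_rot: [-1.198, 1.229, -1.23]
contact_force: [-2.8, -2.6, -0.0]
width: 0.66
```

```bash
python3 g.py 557 192 134 -1.65
```

```text
pos [559.3 190.  134.1] zaz -1.6 tilt [-0.001 -0.001 -1.   ] F [-2.8 -2.6 -0. ] Tq [-0.56  0.36 -0.02] w 62.0 q [-0.25  0.65 -0.2   1.76  0.18  0.75 -0.57] 13.95
lin cm [-0.19  0.01 -0.23] rot [0.01 0.02 0.02]
```

Request:
move_arm(
  rotation=[
    [0,0,0],
    [0,0,0],
    [0,0,0],
    [0,0,0],
    [0,0,0],
  ],
  linear=[
    [0,0.1,0],
    [0,0.1,0],
    [0,0.1,0],
    [0,0.1,0],
    [0,0.1,0],
  ],
  jaw=[5.5,6.2,7,8.5,9.2],
)

```text
time: 14.45
position: [560.3, 192.2, 133.8]
tool_rot: [-1.194, 1.227, -1.228]
contact_force: [-0.7, -0.2, -0.2]
width: 0.878
```

Request:
move_arm(
  rotation=[
    [0,0,0],
    [0,0,0],
    [0,0,0],
    [0,0,0],
    [0,0,0],
  ],
  linear=[
    [0,0,0],
    [0,-2,0],
    [0,-5,0],
    [0,-8,0],
    [2,-9,0],
  ],
  jaw=[9.4,9.4,9.4,9.4,9.4],
)

```text
time: 14.95
position: [560.5, 175.5, 226.6]
tool_rot: [-1.191, 1.223, -1.224]
contact_force: [0.9, -0.2, 0.0]
width: 0.998
```

```bash
python3 g.py 434.9 -208 160 14.6
```

```text
pos [560.5 175.5 226.6] zaz -1.2 tilt [ 0.006  0.005 -1.   ] F [ 0.9 -0.2  0. ] Tq [-0.02 -0.09  0.  ] w 93.9 q [-0.2   0.53 -0.23  1.69  0.14  0.93 -0.5 ] 14.95
lin cm [ 38.64   6.4  -11.77] rot [-0.07 -3.17 -0.05]
```

Request:
move_arm(
  rotation=[
    [0,-0.6,0],
    [0,-1.2,0],
    [0,-1.8,0],
    [0,-2.4,0],
    [0,-3.1,0],
  ],
  linear=[
    [4.4,0,-1.3],
    [8.8,0,-2.6],
    [13.2,0,-3.9],
    [17.6,0,-5.2],
    [22,0,-6.5],
  ],
  jaw=[9.4,9.4,9.4,9.4,9.4],
)

```text
time: 15.45
position: [487.9, -48.5, 223.5]
tool_rot: [-1.315, 1.024, -1.026]
contact_force: [1.1, 0.6, -0.2]
width: 1.001
```

```bash
python3 g.py 434.9 -208 120 14.6; python3 - <<'E'
from h import *
import pickle
pickle.dump(grab('top'),open('top.pkl','wb'))
exec(open('m.py').read().split("rect('A'")[0])
rect('Aplaced',305,120,440,270,140,185)
rect('B',490,245,555,292,62,80)
rect('nut',255,165,312,222,160,185)
E
```

```text
pos [487.9 -48.5 223.5] zaz 14.2 tilt [ 0.001 -0.    -1.   ] F [ 1.1  0.6 -0.2] Tq [-0.1  -0.11  0.03] w 94.1 q [ 0.26  0.4  -0.3   1.94  0.16  0.82  0.12] 15.45
lin cm [14.17 10.35 -9.05] rot [-0.01 -0.09  0.  ]
Aplaced 898 [558.7 187.7] [95.5 63.1] 88.7 z 168.7
B 0 [0. 0.] [0. 0.] 0.0 z nan
nut 315 [560.8 325.8] [55.2 61. ] 11.9 z 171.0
  return _methods._mean(a, axis=axis, dtype=dtype,
  ret = ret.dtype.type(ret / rcount)
```

Request:
move_arm(
  rotation=[
    [0,0,0],
    [0,0,0],
    [0,0,0],
    [0,0,0],
    [0,0,0],
  ],
  linear=[
    [4,1,-2.5],
    [8,3,-5.1],
    [12,6,-7.7],
    [14.2,9,-9],
    [14.2,10.3,-9],
  ],
  jaw=[9.4,9.4,9.4,9.4,9.4],
)

```text
time: 16.0
position: [432.1, -211.1, 117.9]
tool_rot: [-1.315, 1.036, -1.032]
contact_force: [-0.1, 0.9, -0.3]
width: 0.999
```

```bash
python3 g.py 434.9 -208 32 14.6; python3 -c "
from h import *; bot.grab_frame('top')"; python3 g.py 434.9 -208 32 14.6
```

```text
pos [ 432.1 -211.1  117.9] zaz 13.5 tilt [-0.004 -0.001 -1.   ] F [-0.1  0.9 -0.3] Tq [-0.08 -0.03 -0.  ] w 93.9 q [ 0.55  0.55 -0.22  2.07  0.23  0.55  0.4 ] 16.0
lin cm [-0.24  8.59  0.38] rot [ 0.05 -0.22  0.  ]
pos [ 432.7 -208.3  117.1] zaz 13.7 tilt [-0.005  0.001 -1.   ] F [-0.6  0.2 -1.3] Tq [ 0.04 -0.1  -0.02] w 94.1 q [ 0.55  0.55 -0.22  2.07  0.23  0.55  0.4 ] 16.05
lin cm [0.04 8.51 0.26] rot [ 0.05 -0.18 -0.03]
```

Request:
move_arm(
  rotation=[
    [0,0,0],
    [0,-0.1,0],
    [0,-0.1,0],
    [0,-0.1,0],
    [0,-0.1,0],
  ],
  linear=[
    [0,2.5,0.1],
    [0,5.5,0.1],
    [0,8.5,0.1],
    [0,8.5,0.1],
    [0,8.5,0.1],
  ],
  jaw=[9.4,9.4,9.4,9.4,9.4],
)

```text
time: 16.55
position: [437.0, -205.6, 35.7]
tool_rot: [-1.318, 1.02, -1.02]
contact_force: [1.0, -0.5, 0.3]
width: 1.0
```

Request:
move_arm(
  rotation=[
    [0,0,0],
    [0,0,0],
    [0,0,0],
    [0,0,0],
    [0,0,0],
  ],
  linear=[
    [0,0,0],
    [0,0,0],
    [0,0,0],
    [0,0,0],
    [0,0,0],
  ],
  jaw=[8,7,6,5.5,5.5],
  force=30,
)

```text
time: 17.05
position: [434.2, -207.1, 35.7]
tool_rot: [-1.321, 1.024, -1.02]
contact_force: [-4.4, -1.0, 6.9]
width: 0.661
```

```bash
python3 g.py 434.9 -208 32 14.6
```

```text
pos [ 434.2 -207.1   35.7] zaz 14.4 tilt [-0.003 -0.001 -1.   ] F [-4.4 -1.   6.9] Tq [-0.39  0.76  0.1 ] w 62.1 q [ 0.49  0.7  -0.15  2.12  0.3   0.34  0.34] 17.05
lin cm [0.11 0.37 0.05] rot [ 0.04 -0.03 -0.  ]
```

Request:
move_arm(
  rotation=[
    [0,0,0],
    [0,0,0],
    [0,0,0],
    [0,-0.5,0],
    [0,0,0],
  ],
  linear=[
    [0,-1.5,0],
    [0,-5,0],
    [0,-9,0],
    [0,-13,1],
    [-2,-15,2],
  ],
  jaw=[5.5,5.5,5.5,5.5,5.5],
)

```text
time: 17.55
position: [452.1, -184.8, 187.9]
tool_rot: [-1.316, 1.02, -1.029]
contact_force: [1.3, -0.4, -5.0]
width: 0.659
```

```bash
python3 g.py 557 80 185 -1.65
```

```text
pos [ 452.1 -184.8  187.9] zaz 14.2 tilt [ 0.005 -0.003 -1.   ] F [ 1.3 -0.4 -5. ] Tq [-0.03 -0.3  -0.06] w 61.9 q [ 0.53  0.45 -0.28  1.99  0.19  0.72  0.39] 17.55
lin cm [-23.1    0.26  16.67] rot [-0.05  3.18  0.04]
```

Request:
move_arm(
  rotation=[
    [0,0.6,0],
    [0,1.2,0],
    [0,1.9,0],
    [0,2.5,0],
    [0,3.1,0],
  ],
  linear=[
    [-3.5,0,2.5],
    [-7.1,0,5.1],
    [-10.7,0,7.8],
    [-14.3,0,10.4],
    [-17.9,0,13],
  ],
  jaw=[5.5,5.5,5.5,5.5,5.5],
)

```text
time: 18.05
position: [531.0, 25.5, 184.4]
tool_rot: [-1.202, 1.225, -1.223]
contact_force: [1.0, -1.1, -6.0]
width: 0.661
```

```bash
python3 g.py 557 80 175 -1.65
```

```text
pos [531.   25.5 184.4] zaz -1.1 tilt [-0.002 -0.    -1.   ] F [ 1.  -1.1 -6. ] Tq [-0.03 -0.15 -0.02] w 62.1 q [ 0.04  0.51 -0.2   1.88  0.14  0.77 -0.26] 18.05
lin cm [-5.51  0.93  2.5 ] rot [0.02 0.1  0.  ]
```

Request:
move_arm(
  rotation=[
    [0,0,0],
    [0,0.1,0],
    [0,0.1,0],
    [0,0.1,0],
    [0,0.1,0],
  ],
  linear=[
    [-2,0,1],
    [-3.8,0,1.8],
    [-4.8,0.3,2.3],
    [-5.4,0.6,2.5],
    [-5.4,0.9,2.5],
  ],
  jaw=[5.5,5.5,5.5,5.5,5.5],
)

```text
time: 18.55
position: [557.0, 77.5, 175.4]
tool_rot: [-1.198, 1.229, -1.228]
contact_force: [-0.6, 0.1, -6.9]
width: 0.657
```

```bash
python3 g.py 557 80 138 -1.65
```

```text
pos [557.   77.5 175.4] zaz -1.5 tilt [-0.001 -0.    -1.   ] F [-0.6  0.1 -6.9] Tq [-0.03 -0.03  0.03] w 61.8 q [-0.06  0.56 -0.2   1.81  0.14  0.79 -0.35] 18.55
lin cm [-0.25  3.74 -0.01] rot [0.02 0.04 0.  ]
```

Lower to just above contact, then press down slowly watching Fz.

Request:
move_arm(
  rotation=[
    [0,0,0],
    [0,0,0],
    [0,0,0],
    [0,0,0],
    [0,0,0],
  ],
  linear=[
    [-0.1,1.3,0],
    [-0.1,2.6,0],
    [-0.1,3.5,0],
    [-0.1,4.2,0],
    [-0.1,4.8,0],
  ],
  jaw=[5.5,5.5,5.5,5.5,5.5],
)

```text
time: 19.05
position: [557.0, 77.6, 127.5]
tool_rot: [-1.198, 1.229, -1.229]
contact_force: [-2.1, -2.4, -1.2]
width: 0.656
```

```bash
python3 g.py 557 80 120 -1.65
```

```text
pos [557.   77.6 127.5] zaz -1.5 tilt [-0.001 -0.001 -1.   ] F [-2.1 -2.4 -1.2] Tq [-0.23  0.43  0.04] w 61.6 q [-0.07  0.62 -0.18  1.85  0.17  0.69 -0.37] 19.05
lin cm [-0.24  0.75 -0.01] rot [0.02 0.02 0.01]
```

Request:
move_arm(
  rotation=[
    [0,0,0],
    [0,0,0],
    [0,0,0],
    [0,0,0],
    [0,0,0],
  ],
  linear=[
    [0,0.2,0],
    [0,0.4,0],
    [0,0.5,0],
    [0,0.5,0],
    [0,0.5,0],
  ],
  jaw=[5.5,5.5,5.5,5.5,5.5],
)

```text
time: 19.55
position: [557.7, 78.4, 123.5]
tool_rot: [-1.197, 1.228, -1.229]
contact_force: [-1.3, -1.5, -2.3]
width: 0.659
```

```bash
python3 g.py 557 80 120 -1.65
```

```text
pos [557.7  78.4 123.5] zaz -1.5 tilt [ 0. -0. -1.] F [-1.3 -1.5 -2.3] Tq [-0.45  0.54  0.06] w 61.9 q [-0.07  0.63 -0.18  1.85  0.17  0.68 -0.38] 19.55
lin cm [-0.16  0.35 -0.07] rot [-0.    0.03  0.  ]
```

Request:
move_arm(
  rotation=[
    [0,0,0],
    [0,0,0],
    [0,0,0],
    [0,0,0],
    [0,0,0],
  ],
  linear=[
    [0,0.2,0],
    [0,0.4,0],
    [0,0.5,0],
    [0,0.5,0],
    [0,0.5,0],
  ],
  jaw=[5.5,5.5,5.5,5.5,5.5],
)

```text
time: 20.05
position: [557.7, 78.4, 118.3]
tool_rot: [-1.197, 1.228, -1.229]
contact_force: [-1.7, -2.5, -0.1]
width: 0.657
```

```bash
python3 g.py 557 80 120 -1.65
```

```text
pos [557.7  78.4 118.3] zaz -1.5 tilt [ 0. -0. -1.] F [-1.7 -2.5 -0.1] Tq [-0.47  0.63  0.06] w 61.8 q [-0.07  0.64 -0.18  1.85  0.17  0.66 -0.38] 20.05
lin cm [-0.16 -0.17 -0.08] rot [-0.    0.03  0.  ]
```

Weight is carried by the platform; release and withdraw.

Request:
move_arm(
  rotation=[
    [0,0,0],
    [0,0,0],
    [0,0,0],
    [0,0,0],
    [0,0,0],
  ],
  linear=[
    [0,0,0],
    [0,0,0],
    [0,0,0],
    [0,0,0],
    [0,0,0],
  ],
  jaw=[6.2,7,8,9,9.4],
)

```text
time: 20.55
position: [558.2, 78.8, 118.4]
tool_rot: [-1.196, 1.228, -1.228]
contact_force: [-0.3, -0.2, -0.5]
width: 0.965
```

Request:
move_arm(
  rotation=[
    [0,0,0],
    [0,0,0],
    [0,0,0],
    [0,0,0],
    [0,0,0],
  ],
  linear=[
    [0,0,0],
    [0,-2,0],
    [0,-5,0],
    [0,-8,0],
    [0,-11,0],
  ],
  jaw=[9.4,9.4,9.4,9.4,9.4],
)

```text
time: 21.05
position: [557.6, 78.5, 229.3]
tool_rot: [-1.197, 1.229, -1.228]
contact_force: [-0.1, -0.1, 0.2]
width: 1.002
```

Request:
move_arm(
  rotation=[
    [0,0,0],
    [0,0,0],
    [0,0,0],
    [0,0,0],
    [0,0,0],
  ],
  linear=[
    [4,0,-1],
    [8,0,-2],
    [12,0,-3],
    [16,0,-4],
    [20,0,-5],
  ],
  jaw=[9.4,9.4,9.4,9.4,9.4],
)

```text
time: 21.55
position: [502.0, -121.6, 228.4]
tool_rot: [-1.196, 1.228, -1.229]
contact_force: [0.9, -0.6, 0.7]
width: 1.002
```

```bash
python3 g.py 557 80 120 -1.65; python3 - <<'E'
from h import *
import pickle
f=grab('top'); pickle.dump(f,open('top.pkl','wb')); save(f,'top2.png',s=1.25)
exec(open('m.py').read().split("rect('A'")[0])
m=(w[...,2]>140)&(w[...,2]<165); m[:, :245]=0; m[:,360:]=0
for lo,hi in((20,130),(132,245)):
    P=w[m]; P=P[(P[:,1]>lo)&(P[:,1]<hi)&(abs(P[:,0]-556)<100)]; print(cv2.minAreaRect(P[:,:2].astype(np.float32)),np.median(P[:,2]))
rect('nut',255,165,312,222,160,185)
E
python3 p.py|sed -n 2p
```

```text
pos [ 502.  -121.6  228.4] zaz -1.5 tilt [ 0.001 -0.    -1.   ] F [ 0.9 -0.6  0.7] Tq [-0.11 -0.11 -0.04] w 94.2 q [ 0.32  0.43 -0.19  1.87  0.11  0.85  0.05] 21.55
lin cm [-20.3   10.84   4.97] rot [-0.01  0.03  0.  ]
((557.4320678710938, 77.00299835205078), (95.73091888427734, 63.16950607299805), 88.4314193725586) 153.47024456984536
((559.16455078125, 187.83045959472656), (95.2022476196289, 62.95393371582031), 88.50733947753906) 153.34683433529
nut 317 [560.7 326.3] [55.6 60.7] 8.6 z 170.6
(np.float64(-262.59595356604655), np.float64(561.0), np.float64(326.5), np.int64(10)) 269
```

View pics/top2.png

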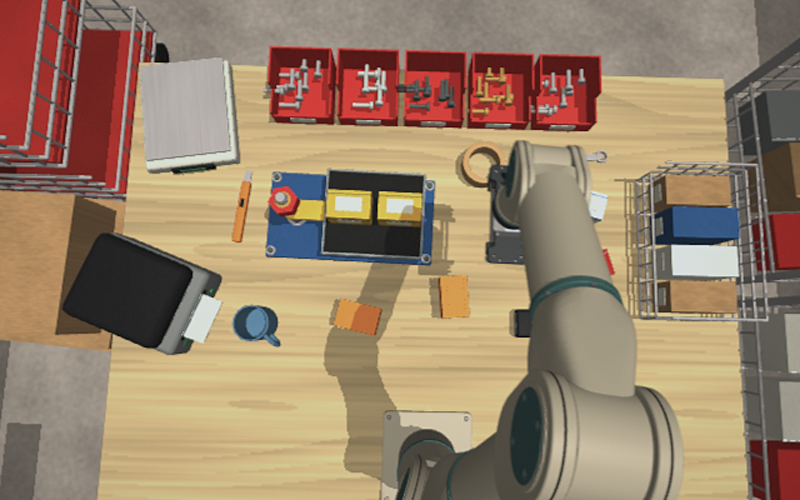

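The picture shows both cartons upright side by side on the platform (348,206 and 399,207), the nut seated at (284,199) and nothing else disturbed. I'm handing in.

```bash
python3 -c "
from h import *; print(bot.finish_job())"
```

```text
the job is handed in; nothing more can be done
None
```

The lift is in service and the job is handed in. The lock nut is down and tightened, and both yellow cartons stand side by side on the platform. No verdict was reported, so what follows is from my own measurements.

**Lock nut:** I turned it about 186° clockwise in one grip. The torque rose from about 0.2 to 0.7 N m as it seated, and its top dropped from about 173 mm to 170.5–171 mm (170 mm when fully down).

**Cartons:** They stand at about +52 and −59 mm along the lift's y and within about 4 mm of its centreline in x. Both tops are level at 153.4 mm, which means the platform has sunk about 21.6 mm. The gripper is open and well clear of everything.

**Less certain:**
- **Washer wind-up:** I could not measure it directly. During the last 0.2 rad of turning the torque stayed at about 0.65–0.7 N m instead of rising, and afterwards the nut stood about 15° behind the gripper's final angle. The nut either slipped in the pads or eased back with the washer. Both fit a wind-up of about 0.29 rad, against the 0.10 needed.
- **Stop nut:** I checked it only by eye in the side camera, which cannot resolve 0.15 rad. The torque I read stayed at about half of the 1.5 N m that would turn it.
- **Other things on the bench:** They looked unmoved in the last picture, but the arm partly hid the white box, red box, spanner and scanner. The gripper never touched them.

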